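# Feel along a crooked cabinet door's gap with a gap gauge

## Task

Take the gap gauge (flat blade, square-sided handle) out of the wooden tool block and slide its blade fully down into the wide end of the gap beside the small cabinet's crooked door, on the side away from the door's knob. Then slide it along the gap towards the narrow end until it is nipped between door and frame and drags firmly (about 8 newtons along the gap), never forcing the door. Let go and leave it standing there by itself, upright and fully down, and leave everything else alone.

Things in the scene. Friction and masses are not known exactly. Their poses are not given: they have to be found in the camera images.
- feeler_grip (a point): Gap gauge: centre of its handle. Dark wood handle, square-sided, 30 (own x) x 24 (own y) x 54 mm high; under it a steel shoulder 40 x 28 x 8 mm, then the blade. The point is 27 mm above the shoulder's top and 67 mm above the blade's tip. Own z points up, away from the tip. About 0.12 kg. Starts blade down in a block slot, shoulder on the block's top. Half a turn about z makes no difference.
- feeler: The same gap gauge, at the tip of its blade (its lowest point, 67 mm under the handle's centre). Steel blade 24 mm wide (own x), 7 mm thick (own y), 32 mm long, rounded tip and edges.
- block: Fixed wooden tool block 170 (own x) x 60 (own y) x 50 mm high, origin at the centre of its underside. Two slots 31 x 13 mm, 40 mm deep, at own x = -45 and +45 mm; either may hold the gauge, the other holds the chisel.
- cabinet: Small pine cabinet lying on its back, fixed, 260 x 260 x 90 mm high, white door facing up; origin at the centre of its underside. The gap is between the frame strip on its own +y side and the door. Door face 2 mm below the frame's top, door 22 mm thick, hollow for over 50 mm below, so the blade goes down until its shoulder meets the frame. A knob 21 mm high stands on the door 160 mm from the gap.
- gap_mouth (a point): On the cabinet frame's upper edge at the gap's rigid side, near its wide end, 90 mm above the bench. Own x runs along the edge to the narrow end (gap goes on 33 mm behind, 183 mm ahead), own -y points across the gap to the door, z up. Here the gap is 10 to 16 mm wide (unmeasured); it narrows 0.07 to 0.08 mm per mm along x, so the 7 mm blade is nipped about 25 to 125 mm further on.
- door (a joint): Sideways play of the cabinet's white door (196 x 182 x 22 mm), in m: 0 when free, positive when pushed away from the gap. A stiff spring of about 15 N per mm brings it back; it should move by a millimetre or less, too little to be read from this noisy value.
- chisel_grip (a point): Bystander: a chisel with a round bulbous wooden handle (up to 34 mm across, 54 mm high) in the other slot of the tool block; the point is at mid-handle.
- screw_jar: Bystander: a glass jar 64 mm across, 85 mm high; origin at the centre of its underside.
- glue: Bystander: a white bottle 60 mm across, 160 mm high; origin at the centre of its underside.
- screwdriver: Bystander: a screwdriver lying on the bench.
- wrench: Bystander: a wrench lying on the bench between the tool block and the cabinet.
- tape_roll: Bystander: a grey roll of tape 90 mm across, 24 mm high, lying flat.
- hammer: Bystander: a hammer with a wooden handle lying on the bench.
There are look-alikes about, which are no part of the job. Leave any purple or turquoise look-alike of the feeler alone.

How it is judged (in metres and radians):
On the way, in this order (a step that is already met when the one before it is completed fails the run):
1. the blade is fully down in the wide end of the gap, the door not yet pushed (z of feeler_grip in the frame of gap_mouth below 0.043 m and x of feeler_grip in the frame of gap_mouth between -0.035 and 0.04 m and y of feeler_grip in the frame of gap_mouth between -0.018 and 0.002 m and value of joint door below 0.0002 m), for 0.1 s.
2. slid along the gap, the blade is nipped between door and frame (door pushed with about 4 N or more) (z of feeler_grip in the frame of gap_mouth below 0.045 m and x of feeler_grip in the frame of gap_mouth above 0.012 m and value of joint door above 0.00025 m), for 0.2 s.
At the end, for the whole second after the job is handed in: The gauge stands released and at rest in the gap, upright within 0.15 rad, its shoulder within 7 mm of the frame's top, at least 12 mm past the gap_mouth point, nipped so that the door is pushed sideways by 0.25 to 0.8 mm (about 4 to 12 N) (z of feeler_grip in the frame of gap_mouth below 0.042 m and x of feeler_grip in the frame of gap_mouth between 0.012 and 0.15 m and y of feeler_grip in the frame of gap_mouth between -0.018 and 0.004 m and angle between feeler_grip's own z axis and vertical below 0.15 rad and value of joint door between 0.00025 and 0.0008 m and linear speed of feeler below 0.01 m/s); the robot touches nothing.
It fails at once if the door is forced: pushed sideways by more than 1 mm (15 N) (value of joint door above 0.001 m).
It fails at once if a bystander is moved by more than 20 mm (distance of any of chisel_grip, screw_jar, glue, screwdriver, wrench, tape_roll, hammer from where it was at the start of the episode above 0.02 m).
It also fails if it takes over 58 s, if anything falls off the work surface, if the arm or the gripper's body presses on something with over 40 N, if the wrist force passes 120 N, or if a joint passes its speed limit or range.

## Robot

A 6-joint arm with a two-finger parallel gripper is mounted at the origin on the work surface. World frame = base frame: x ahead of the robot, y to its left, z up, the work surface at z = 0. Lengths are in mm, angles in rad, forces in N, time in s.
With the tool pointing down it reaches from about 275 to 1000 mm from the base axis. Payload 8.4 kg.
Tool frame: the origin (TCP) lies on the centre line of the jaws, within the pads' length; the fingertips stand 25 mm ahead of it and the grasp point (between the pads) lies 6 mm ahead of it; z points along the fingers, x is the direction in which the jaws open and shut, and the axes are right-handed (so a half turn about z gives the same grasp; the last joint's range is limited). The gripper opens to 85 mm and grips with 20 to 120 N. Pads are 22 mm wide; open, the fingers measure 114 mm over their backs; the gripper's body (76 mm by 85 mm) begins 54 mm behind the grasp point. The pads swing forward as they close: fully open they stand 13 mm farther back than shut.
Start: joints at [1.109, 0.353, 1.633, -0, 1.155, -0.002], TCP at [277.355, 560.092, 256.281] pointing down, gripper open.
Joint ranges: [-2.63, 2.63], [-0.92, 2.1], [0.06, 2.66], [-1.3, 4.44], [0, 2.69], [-3.02, 3.02]. Speed limits (rad/s): [2.22, 2.22, 2.79, 3.14, 3.14, 3.14].

## Interface

Orientations are given as [roll, pitch, yaw] about the fixed x, y, z axes, in that order (R = Rz(yaw) Ry(pitch) Rx(roll)).
In Python, from rig import r gives the robot as it stands. The module is installed in compiled form; this text tells all that it offers.
- The arm moves only by the tool jog_arm, never from a script. Its argument "deltas" is a list of rows, each an object with "gripper": the gripper command: -1 is fully open, 1 is shut, values between are in proportion; "translation": the shift along the world's x, y, z in units of 10 cm (1.0 is 10 cm), a list of three; "dr": the turn, a rotation vector about the world's x, y, z in units of pi/2 rad (1.0 is pi/2 rad), a list of three. In form: [{"gripper": gripper, "translation": [x, y, z], "dr": [wx, wy, wz]}, ...]. A call has 1 to 12 rows; each row shifts and turns the commanded pose from where the row before left it; what a row does not reach is not made up. A row lasts 1/12 s, in which the tool goes at most 41.7 mm and 7.16 degrees, less where a joint would pass 70% of its speed; a pose out of reach is approached as far as the arm can. A call with a number of a shift or a turn outside -1 to 1 is refused whole. A call with a gripper value outside its range is refused whole. The fingers move at their own pace and stop on an object; "squeeze" is the grip in N (left out, the last holds). Time passes only in rows, so rows that do not move let the fingers close. It gives the time, the measured TCP pose, the force and the opening at its end, in the units of the state.
- r.sense(): the state, without advancing time (a new reading comes with each control period).
- r.grab_frame(name): name is "scene" or "top" or "wrist"; returns the picture (480x640x3 uint8, blue, green, red); there is no depth.
- r.calibration(name): a dict with "mtx" (3x3 intrinsics, pixels), "world_from_camera" (4x4, takes a point from camera to world coordinates). Camera axes: x right, y down, z forward; pixel columns grow to the right and rows downward; lengths in mm; the calibration is good to about 2 mm. A picture is of the moment at which its call begins: read the wrist's pose just before it. calibration takes no time and is no camera call; for the wrist camera it gives the pose at the moment of the call.
- r.sign_off(): hands the job in, once; it reports no verdict.
The state is a dict: "clock": time; "qpos": joint angles; "qvel": joint speeds; "joint_efforts": joint torques, N m; "eef_pos": TCP position; "tcp_rot": TCP orientation; "contact_force": force on the tool from outside, world axes, zero at the start; "wrist_torque": the same for the moment, N m; "opening": opening from 0.0 (shut) to 1.0 (fully open).
Only numpy, scipy, OpenCV 4.12 (cv2) and the standard library are available. Lean on these libraries where they do the work, as an engineer would, in place of code of your own. Each camera call takes 0.05 s, during which the arm holds its last target. There are 200 camera calls.

## Working session

There is one attempt and no reset: what is moved stays moved. The work goes in short steps, Python scripts to look and compute and a tool call to move; the robot and the scene stay as the last step left them, time stands still between calls to the robot, and variables do not carry over. Pictures are saved under pics/ and viewed, about 8 in all and at most 12, crops included, and the job is handed in when it is done.

Besides the shell and the picture viewer there is one more tool, called after "Call:" as a command line: name --argument value ..., lists and objects as JSON in quotes. jog_arm: Moves the arm, as the interface text tells. Shifts and turns lie within -1 to 1; 1 stands for 10 cm of shift or pi/2 rad of turn. Its arguments: {"type":"object","properties":{"deltas":{"type":"array"},"squeeze":{"type":"number"}},"required":["deltas"]}

```bash
mkdir -p pics
python3 - <<'E'
from rig import r
import cv2,numpy as np
for n in("top","scene"):
    cv2.imwrite(f"pics/{n}0.png",r.grab_frame(n)); c=r.calibration(n); print(n,np.round(c["mtx"],1).tolist(),np.round(c["world_from_camera"],3).tolist())
s=r.sense();print(s)
E
```

```text
top [[457.5, 0.0, 317.8], [0.0, 457.5, 235.6], [0.0, 0.0, 1.0]] [[0.022, -0.986, 0.168, 356.269], [-0.999, -0.026, -0.024, 33.144], [0.028, -0.167, -0.986, 1137.025], [0.0, 0.0, 0.0, 1.0]]
scene [[470.4, 0.0, 325.8], [0.0, 470.4, 236.3], [0.0, 0.0, 1.0]] [[-0.868, 0.345, -0.358, 961.543], [0.497, 0.586, -0.64, 753.017], [-0.011, -0.733, -0.68, 868.575], [0.0, 0.0, 0.0, 1.0]]
{'clock': 0.1, 'qpos': array([ 1.10864561e+00,  3.53564336e-01,  1.63403068e+00,  2.40172793e-06,
        1.15517904e+00, -2.40792707e-03]), 'qvel': array([-0.0015204 , -0.00234875, -0.000605  , -0.00071141, -0.00086015,
       -0.0004771 ]), 'joint_efforts': array([-7.50581203e-04, -6.06355262e+01, -3.42811882e+01, -1.19822590e-05,
        3.84270839e-03,  4.49897971e-05]), 'eef_pos': array([277.16125097, 559.76888371, 255.65826286]), 'tcp_rot': array([-3.14158761e+00,  1.18139260e-03,  1.11105257e+00]), 'contact_force': array([-0.47812518,  0.4439784 , -0.74230976]), 'wrist_torque': array([-0.0364167 ,  0.02637715,  0.02880226]), 'opening': 1.0014467287815687}
```

View pics/top0.png

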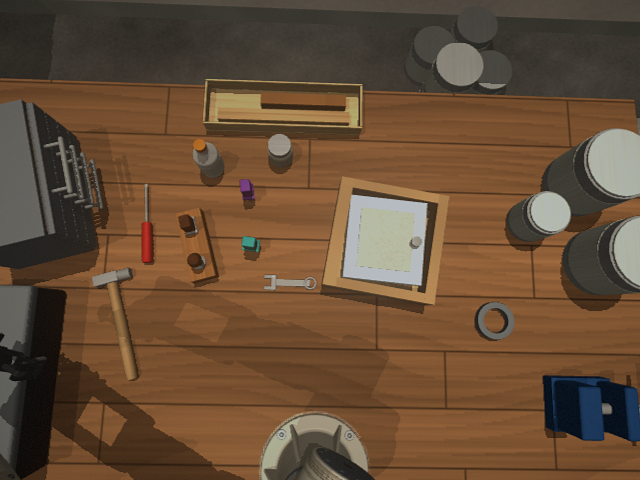

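View pics/scene0.png

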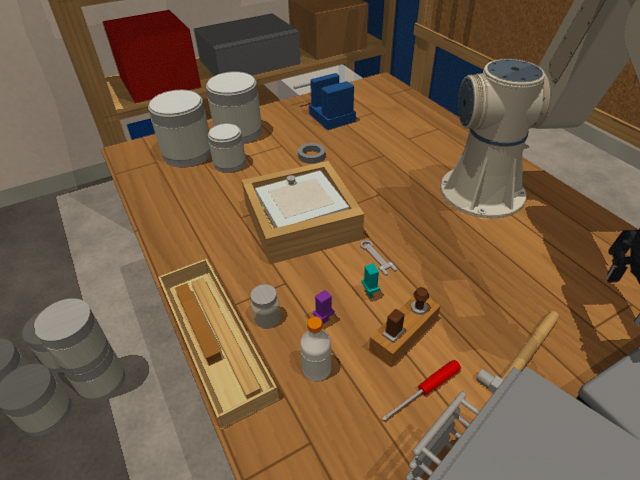

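```bash
cat > h.py <<'E'
import numpy as np
from rig import r
def ray(n,px,z,c=None):
    c=c or r.calibration(n);M=np.array(c["world_from_camera"]);d=M[:3,:3]@np.linalg.solve(c["mtx"],[*px,1.]);o=M[:3,3]
    return o+d*(z-o[2])/d[2]
E
python3 - <<'E'
import cv2,numpy as np
from h import *
im=cv2.imread("pics/top0.png")
a=cv2.resize(im[170:310,318:456],None,fx=4,fy=4,interpolation=cv2.INTER_CUBIC)
b=cv2.resize(im[195:295,170:225],None,fx=4,fy=4,interpolation=cv2.INTER_CUBIC)
o=np.zeros((560,a.shape[1]+b.shape[1],3),np.uint8);o[:,:a.shape[1]]=a;o[:400,a.shape[1]:]=b
cv2.imwrite("pics/crop1.png",o);print(o.shape)
for n,p,z in[("top",(187,222),110),("scene",(396,315),110),("top",(195,262),110),("top",(343,178),90),("top",(448,196),90),("top",(435,304),90),("top",(325,294),90)]:print(n,p,ray(n,p,z).round())
E
```

```text
(560, 772, 3)
top (187, 222) [554. 306. 110.]
scene (396, 315) [557. 312. 110.]
top (195, 262) [464. 281. 110.]
top (343, 178) [675. -50.  90.]
top (448, 196) [ 638. -300.   90.]
top (435, 304) [ 383. -263.   90.]
top (325, 294) [400. -12.  90.]
```

View pics/crop1.png

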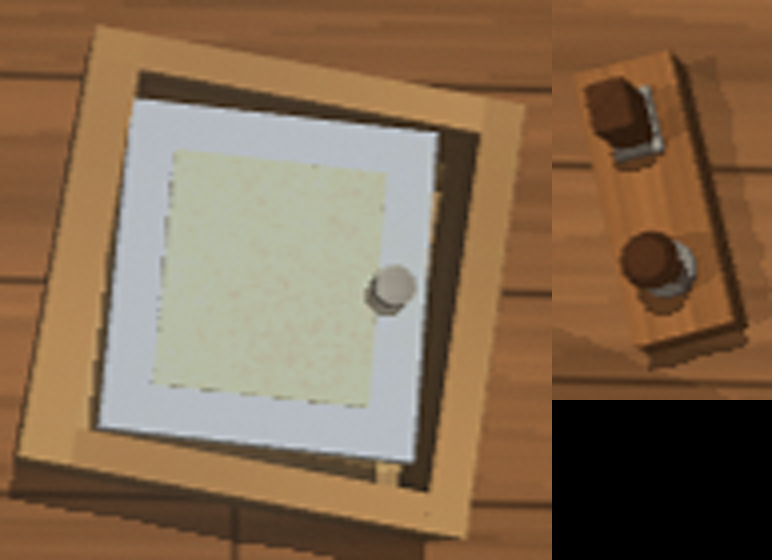

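Call:
jog_arm --deltas '[{"gripper":-1,"translation":[0.23,-0.21,0.02],"dr":[0,0,-0.046]},{"gripper":-1,"translation":[0.23,-0.21,0.02],"dr":[0,0,-0.046]},{"gripper":-1,"translation":[0.23,-0.21,0.02],"dr":[0,0,-0.046]},{"gripper":-1,"translation":[0.23,-0.21,0.02],"dr":[0,0,-0.046]},{"gripper":-1,"translation":[0.23,-0.21,0.02],"dr":[0,0,-0.046]},{"gripper":-1,"translation":[0.23,-0.21,0.02],"dr":[0,0,-0.046]},{"gripper":-1,"translation":[0.23,-0.21,0.02],"dr":[0,0,-0.046]},{"gripper":-1,"translation":[0.23,-0.21,0.02],"dr":[0,0,-0.046]},{"gripper":-1,"translation":[0.23,-0.21,0.02],"dr":[0,0,-0.046]},{"gripper":-1,"translation":[0.23,-0.21,0.02],"dr":[0,0,-0.046]},{"gripper":-1,"translation":[0.23,-0.21,0.02],"dr":[0,0,-0.046]},{"gripper":-1,"translation":[0.23,-0.21,0.02],"dr":[0,0,-0.046]}]' --squeeze 40

```text
clock: 1.1
eef_pos: [554.2, 306.8, 280.0]
tcp_rot: [3.141, 0.001, 0.24]
contact_force: [-0.4, -0.2, -0.4]
opening: 1.0
```

```bash
cat >> h.py <<'E'
import cv2,pickle
def snap(name):
    c=r.calibration("wrist");s=r.sense();im=r.grab_frame("wrist");cv2.imwrite(f"pics/{name}.png",im);pickle.dump(c,open(f"pics/{name}.pkl","wb"))
    print(np.round(s["eef_pos"],1),np.round(s["tcp_rot"],3),round(s["clock"],2),"\n",np.round(c["mtx"],1).tolist(),np.round(c["world_from_camera"],3).tolist())
E
python3 -c "
from h import *
snap('w1')"
```

```text
[554.2 306.8 280. ] [3.141e+00 1.000e-03 2.400e-01] 1.1 
 [[391.0, 0.0, 311.7], [0.0, 391.0, 237.1], [0.0, 0.0, 1.0]] [[0.971, 0.226, 0.076, 534.277], [0.238, -0.919, -0.313, 387.746], [-0.001, 0.322, -0.947, 398.07], [0.0, 0.0, 0.0, 1.0]]
```

View pics/w1.png

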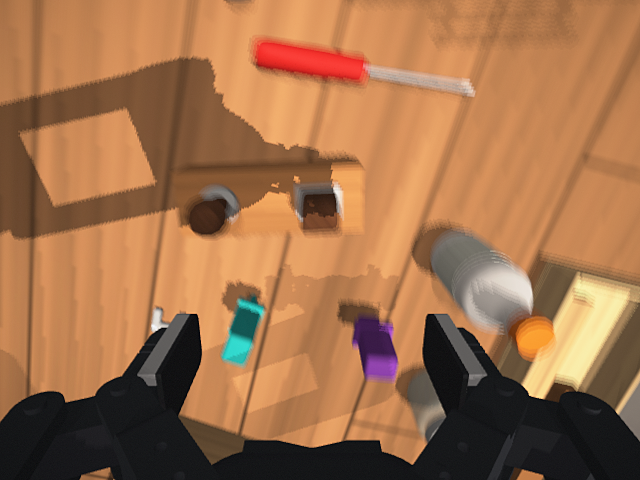

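Run:
```python
from h import *
c=pickle.load(open("pics/w1.pkl","rb"))
im=cv2.imread("pics/w1.png");cv2.imwrite("pics/w1c.png",cv2.resize(im[140:260,160:380],None,fx=3.5,fy=3.5,interpolation=cv2.INTER_CUBIC))
for p,z in [((320,210),112),((302,228),112),((339,228),112),((208,217),112),((363,234),50),((181,236),50),((295,185),58),((343,185),58),((527,314),140)]:print(p,ray("wrist",p,z,c).round(1))
```

```text
(320, 210) [558.2 315.7 112. ]
(302, 228) [548.3 298.6 112. ]
(339, 228) [575.9 305.4 112. ]
(208, 217) [477.  290.1 112. ]
(363, 234) [608.3 287.2  50. ]
(181, 236) [442.8 244.5  50. ]
(295, 185) [535.9 318.9  58. ]
(343, 185) [576.8 328.9  58. ]
(527, 314) [725.7 281.9 140. ]
```

View pics/w1c.png

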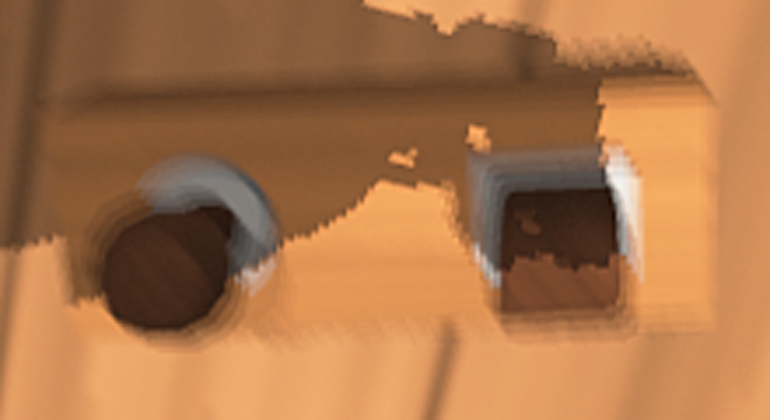

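Call:
jog_arm --deltas '[{"gripper":-1,"translation":[0.02,0.02,-0.4],"dr":[0,0,0]},{"gripper":-1,"translation":[0.02,0.02,-0.4],"dr":[0,0,0]},{"gripper":-1,"translation":[0,0,-0.4],"dr":[0,0,0]},{"gripper":-1,"translation":[0,0,0],"dr":[0,0,0]},{"gripper":-1,"translation":[0,0,0],"dr":[0,0,0]}]'

```text
clock: 1.57
eef_pos: [555.9, 311.4, 158.6]
tcp_rot: [3.14, 0.005, 0.244]
contact_force: [-0.1, 0.7, 0.6]
opening: 1.001
```

Run:
```python
from h import *
snap('w2')
im=cv2.imread("pics/w2.png");cv2.imwrite("pics/w2c.png",im[100:480])
```

```text
[555.9 311.4 158.6] [3.14  0.005 0.244] 1.57 
 [[391.0, 0.0, 311.7], [0.0, 391.0, 237.1], [0.0, 0.0, 1.0]] [[0.97, 0.231, 0.074, 536.155], [0.242, -0.918, -0.315, 392.576], [-0.005, 0.323, -0.946, 276.481], [0.0, 0.0, 0.0, 1.0]]
```

View pics/w2c.png

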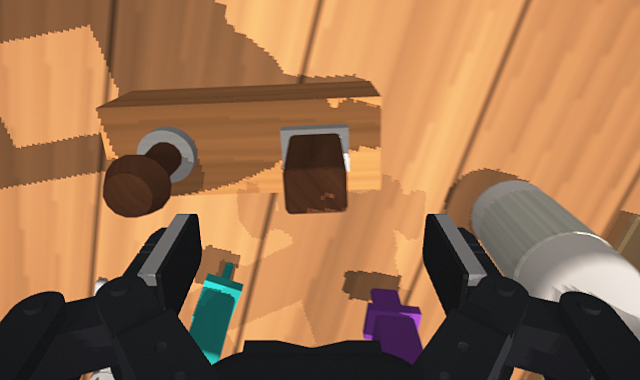

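Run:
```python
from h import *
c=pickle.load(open("pics/w2.pkl","rb"))
for p,z in [((285,312),112),((347,311),112),((348,267),112),((287,269),112),((138,286),112),((281,227),58),((348,225),58),((475,300),0),((100,208),50),((380,196),50),((378,290),50)]:print(p,ray("wrist",p,z,c).round(1))
print(ray("top",(205,172),0), ray("top",(201,146),160))
```

```text
(285, 312) [545.7 298.3 112. ]
(347, 311) [574.2 306.  112. ]
(348, 267) [568.5 327.9 112. ]
(287, 269) [541.7 320.2 112. ]
(138, 286) [476.3 294.9 112. ]
(281, 227) [534.2 321.6  58. ]
(348, 225) [571.9 332.4  58. ]
(475, 300) [695.3 281.2   0. ]
(100, 208) [426.4 304.3  50. ]
(380, 196) [586.7 352.   50. ]
(378, 290) [603.7 292.9  50. ]
[707.48101883 297.9812198    0.        ] [717.77758781 273.30992775 160.        ]
```

Call:
jog_arm --deltas '[{"gripper":-0.3,"translation":[0.015,0.017,0],"dr":[0,0,0.018]},{"gripper":-0.3,"translation":[0,0,0],"dr":[0,0,0]},{"gripper":-0.3,"translation":[0,0,0],"dr":[0,0,0]},{"gripper":-0.3,"translation":[0,0,-0.22],"dr":[0,0,0]},{"gripper":-0.3,"translation":[0,0,-0.22],"dr":[0,0,0]},{"gripper":-0.3,"translation":[0,0,-0.22],"dr":[0,0,0]},{"gripper":-0.3,"translation":[0,0,0],"dr":[0,0,0]},{"gripper":-0.3,"translation":[0,0,0],"dr":[0,0,0]}]'

```text
clock: 2.28
eef_pos: [558.7, 313.8, 94.8]
tcp_rot: [3.141, 0.001, 0.272]
contact_force: [-0.3, 0.4, 1.2]
opening: 0.648
```

Call:
jog_arm --deltas '[{"gripper":1,"translation":[0,0,-0.02],"dr":[0,0,0]},{"gripper":1,"translation":[0,0,0],"dr":[0,0,0]},{"gripper":1,"translation":[0,0,0],"dr":[0,0,0]},{"gripper":1,"translation":[0,0,0],"dr":[0,0,0]},{"gripper":1,"translation":[0,0,0],"dr":[0,0,0]},{"gripper":1,"translation":[0,0,0],"dr":[0,0,0]},{"gripper":1,"translation":[0,0,0],"dr":[0,0,0]},{"gripper":1,"translation":[0,0,0],"dr":[0,0,0]}]' --squeeze 40

```text
clock: 2.95
eef_pos: [559.6, 314.3, 94.1]
tcp_rot: [-3.141, -0.002, 0.272]
contact_force: [-1.6, -0.7, 6.9]
opening: 0.346
```

Call:
jog_arm --deltas '[{"gripper":1,"translation":[0,0,0.1],"dr":[0,0,0]},{"gripper":1,"translation":[0,0,0.2],"dr":[0,0,0]},{"gripper":1,"translation":[0,0,0.35],"dr":[0,0,0]},{"gripper":1,"translation":[0,0,0.35],"dr":[0,0,0]},{"gripper":1,"translation":[0,0,0.35],"dr":[0,0,0]},{"gripper":1,"translation":[-0.05,-0.3,0.1],"dr":[0,0,-0.04]},{"gripper":1,"translation":[-0.1,-0.35,0],"dr":[0,0,-0.04]},{"gripper":1,"translation":[-0.1,-0.35,0],"dr":[0,0,-0.04]},{"gripper":1,"translation":[-0.1,-0.35,0],"dr":[0,0,-0.04]}]'

```text
clock: 3.7
eef_pos: [523.3, 177.7, 238.6]
tcp_rot: [-3.141, -0.002, 0.019]
contact_force: [0.6, -1.1, -0.8]
opening: 0.345
```

Call:
jog_arm --deltas '[{"gripper":1,"translation":[-0.1,-0.35,0],"dr":[0,0,-0.04]},{"gripper":1,"translation":[-0.1,-0.35,0],"dr":[0,0,-0.04]},{"gripper":1,"translation":[0,-0.35,0],"dr":[0,0,-0.02]},{"gripper":1,"translation":[0,-0.35,0],"dr":[0,0,0]},{"gripper":1,"translation":[0,-0.35,0],"dr":[0,0,0]},{"gripper":1,"translation":[0,-0.35,0],"dr":[0,0,0]},{"gripper":1,"translation":[0,-0.35,0],"dr":[0,0,0]},{"gripper":1,"translation":[0,-0.2,0],"dr":[0,0,0]},{"gripper":1,"translation":[0,0,0],"dr":[0,0,0]},{"gripper":1,"translation":[0,0,0],"dr":[0,0,0]},{"gripper":1,"translation":[0,0,0],"dr":[0,0,0]}]'

```text
clock: 4.62
eef_pos: [503.9, -85.8, 237.8]
tcp_rot: [-3.141, -0.001, -0.137]
contact_force: [0.2, 0.4, -0.9]
opening: 0.348
```

Run:
```python
from h import *
snap('w3')
```

```text
[503.9 -85.8 237.8] [-3.141e+00 -1.000e-03 -1.370e-01] 4.62 
 [[391.0, 0.0, 311.7], [0.0, 391.0, 237.1], [0.0, 0.0, 1.0]] [[0.991, -0.129, -0.043, 514.869], [-0.136, -0.938, -0.319, -3.33], [0.001, 0.321, -0.947, 355.908], [0.0, 0.0, 0.0, 1.0]]
```

View pics/w3.png

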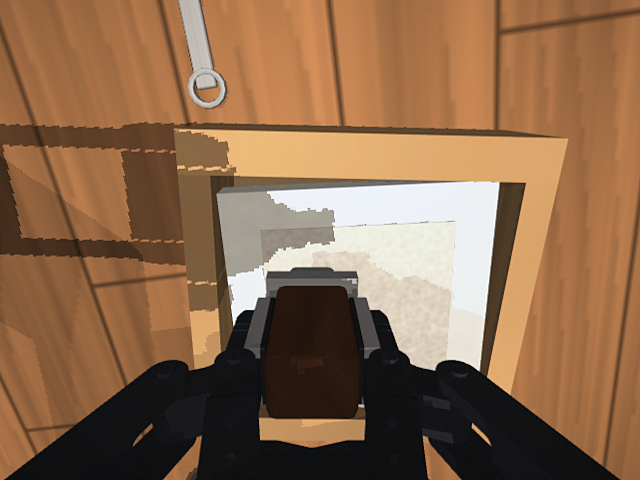

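Run:
```python
from h import *
c=pickle.load(open("pics/w3.pkl","rb"))
P=lambda p,z:ray("wrist",p,z,c)[:2]
A,B=P((212,176.5),90),P((525,182),90);C,D=P((218,193),88),P((498,181.5),88)
u=(B-A)/np.linalg.norm(B-A);n=np.array([-u[1],u[0]])
print(A,B,np.linalg.norm(B-A),np.arctan2(u[1],u[0]))
for q in(C,D):print(q,(q-A)@u,(q-A)@n)
for q in(P((175,128),90),P((567,138),90)):print(q,(q-A)@u,(q-A)@n)
for x in (33,):print("mouth",A+33*u)
im=cv2.imread("pics/w3.png");cv2.imwrite("pics/w3c.png",cv2.resize(im[115:215,165:365],None,fx=4,fy=4,interpolation=cv2.INTER_CUBIC))
```

```text
[441.30558627 -40.24471687] [653.06635271 -73.17363547] 214.30570660490218 -0.15426508306709083
[442.38731485 -52.39074455] 2.935167899742765 -11.83557832861965
[635.61600386 -70.80584139] 196.6987646130861 -0.34163918853861597
[424.20064845  -5.67691972] -22.213290516659 31.529053620161477
[679.49711593 -47.19373072] 236.43068210657032 29.732577327332724
mouth [473.91370204 -45.31529727]
```

View pics/w3c.png

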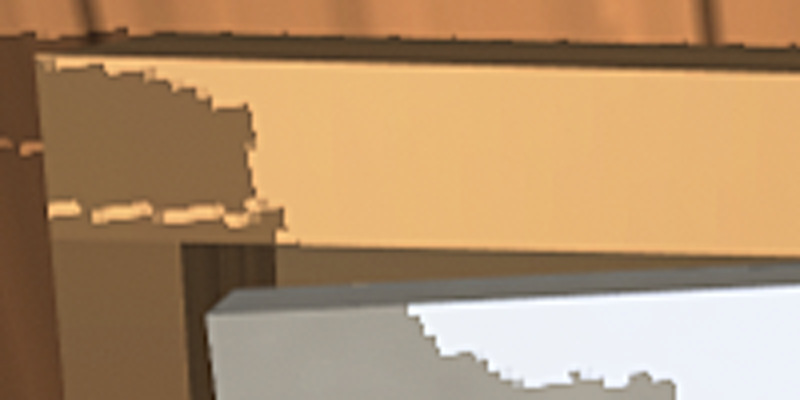

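Run:
```python
from h import *
c=pickle.load(open("pics/w3.pkl","rb"))
im=cv2.imread("pics/w3.png");cv2.imwrite("pics/w3d.png",cv2.resize(im[255:435,225:395],None,fx=3.3,fy=3.3,interpolation=cv2.INTER_CUBIC))
T=np.array([503.9,-85.8]);a=-.137;u=np.array([np.cos(a),np.sin(a)]);n=np.array([-u[1],u[0]])
for p,z in [((280,287),255.7),((350,287),255.7),((265,418),255.7),((361,418),255.7),((268,271),201.7),((357,271),201.7)]:
    q=ray("wrist",p,z,c)[:2]-T;print(p,(q@u).round(1),(q@n).round(1))
```

```text
(280, 287) -9.3 34.3
(350, 287) 10.5 34.3
(265, 418) -15.3 -12.2
(361, 418) 15.5 -12.2
(268, 271) -19.0 15.5
(357, 271) 19.2 15.5
```

View pics/w3d.png

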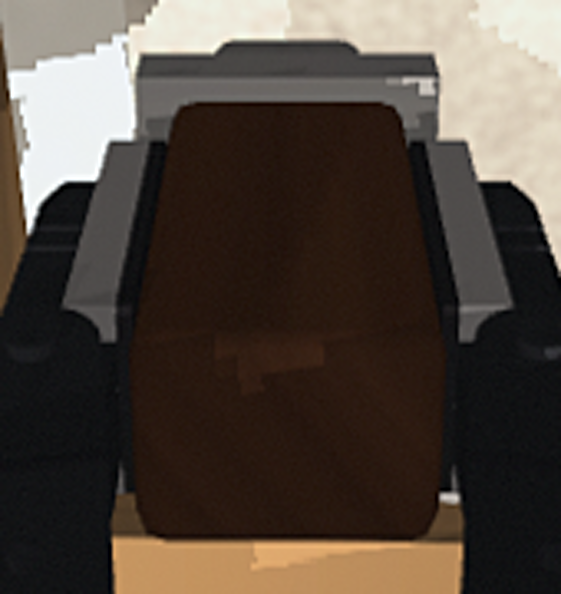

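Call:
jog_arm --deltas '[{"gripper":1,"translation":[-0.13,0.12,-0.2],"dr":[0,0,-0.01]},{"gripper":1,"translation":[-0.13,0.12,-0.2],"dr":[0,0,0]},{"gripper":1,"translation":[-0.13,0.12,-0.2],"dr":[0,0,0]},{"gripper":1,"translation":[0,0,-0.04],"dr":[0,0,0]},{"gripper":1,"translation":[0,0,0],"dr":[0,0,0]},{"gripper":1,"translation":[0,0,0],"dr":[0,0,0]},{"gripper":1,"translation":[0,0,0],"dr":[0,0,0]},{"gripper":1,"translation":[0,0,0],"dr":[0,0,0]}]'

```text
clock: 5.33
eef_pos: [466.2, -50.4, 174.3]
tcp_rot: [-3.142, -0.002, -0.152]
contact_force: [0.1, -0.3, -1.3]
opening: 0.341
```

Run:
```python
from h import *
snap('w4')
im=cv2.imread("pics/w4.png");cv2.imwrite("pics/w4c.png",cv2.resize(im[170:350,190:440],None,fx=3.2,fy=3.2,interpolation=cv2.INTER_CUBIC))
```

```text
[466.2 -50.4 174.3] [-3.142e+00 -2.000e-03 -1.520e-01] 5.33 
 [[391.0, 0.0, 311.7], [0.0, 391.0, 237.1], [0.0, 0.0, 1.0]] [[0.989, -0.144, -0.046, 478.221], [-0.151, -0.936, -0.318, 32.049], [0.002, 0.322, -0.947, 292.331], [0.0, 0.0, 0.0, 1.0]]
```

View pics/w4c.png

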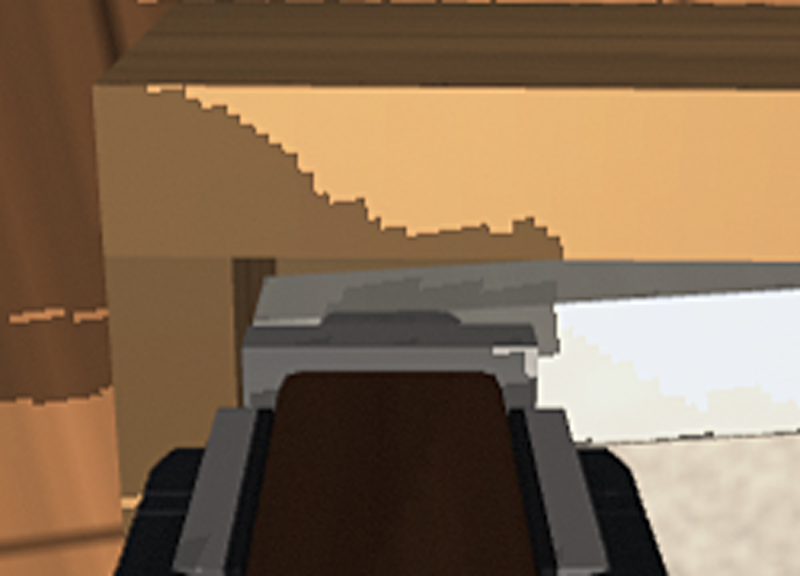

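Run:
```python
from h import *
c=pickle.load(open("pics/w4.pkl","rb"))
P=lambda p,z:ray("wrist",(190+p[0]/3.2,170+p[1]/3.2),z,c)[:2]
T=np.array([466.2,-50.4]);a=-.152;u=np.array([np.cos(a),np.sin(a)]);n=np.array([-u[1],u[0]])
for p,z in [((235,258),90),((700,262),90),((253,324),88),((560,304),88),((800,290),88),((245,348),138),((537,346),138),((325,312),98),((460,312),98)]:
    q=P(p,z)-T;print(p,(q@u).round(1),(q@n).round(1))
```

```text
(235, 258) -26.8 6.7
(700, 262) 53.6 5.9
(253, 324) -24.4 -6.6
(560, 304) 30.1 -2.8
(800, 290) 72.2 -0.1
(245, 348) -19.7 11.9
(537, 346) 19.7 12.1
(325, 312) -11.0 -0.0
(460, 312) 11.8 -0.0
```

Call:
jog_arm --deltas '[{"gripper":1,"translation":[0.004,0.03,0],"dr":[0,0,-0.003]},{"gripper":1,"translation":[0,0,0],"dr":[0,0,0]},{"gripper":1,"translation":[0,0,-0.06],"dr":[0,0,0]},{"gripper":1,"translation":[0,0,-0.06],"dr":[0,0,0]},{"gripper":1,"translation":[0,0,-0.02],"dr":[0,0,0]},{"gripper":1,"translation":[0,0,0],"dr":[0,0,0]}]'

```text
clock: 5.88
eef_pos: [464.6, -47.2, 158.3]
tcp_rot: [3.141, 0.002, -0.157]
contact_force: [0.4, -0.1, -0.9]
opening: 0.348
```

Call:
jog_arm --deltas '[{"gripper":1,"translation":[0,0,-0.06],"dr":[0,0,0]},{"gripper":1,"translation":[0,0,-0.06],"dr":[0,0,0]},{"gripper":1,"translation":[0,0,-0.06],"dr":[0,0,0]},{"gripper":1,"translation":[0,0,-0.02],"dr":[0,0,0]},{"gripper":1,"translation":[0,0,0],"dr":[0,0,0]}]'

```text
clock: 6.3
eef_pos: [464.7, -47.2, 138.4]
tcp_rot: [3.142, 0.002, -0.157]
contact_force: [0.6, -0.1, -0.6]
opening: 0.346
```

Call:
jog_arm --deltas '[{"gripper":1,"translation":[0,0,-0.015],"dr":[0,0,0]},{"gripper":1,"translation":[0,0,-0.01],"dr":[0,0,0]},{"gripper":1,"translation":[0,0,-0.01],"dr":[0,0,0]},{"gripper":1,"translation":[0,0,0],"dr":[0,0,0]},{"gripper":1,"translation":[0,0,0],"dr":[0,0,0]}]'

```text
clock: 6.72
eef_pos: [465.3, -47.2, 135.9]
tcp_rot: [-3.142, -0.0, -0.157]
contact_force: [0.4, -0.3, -1.0]
opening: 0.347
```

Call:
jog_arm --deltas '[{"gripper":1,"translation":[0,0,-0.01],"dr":[0,0,0]},{"gripper":1,"translation":[0,0,-0.01],"dr":[0,0,0]},{"gripper":1,"translation":[0,0,0],"dr":[0,0,0]},{"gripper":1,"translation":[0,0,0],"dr":[0,0,0]}]'

```text
clock: 7.05
eef_pos: [465.4, -47.3, 134.0]
tcp_rot: [3.142, -0.0, -0.157]
contact_force: [-0.8, -0.6, 4.6]
opening: 0.346
```

Call:
jog_arm --deltas '[{"gripper":1,"translation":[0,0,0.007],"dr":[0,0,0]},{"gripper":1,"translation":[0.05,-0.008,0],"dr":[0,0,0]},{"gripper":1,"translation":[0.05,-0.008,0],"dr":[0,0,0]},{"gripper":1,"translation":[0.05,-0.008,0],"dr":[0,0,0]},{"gripper":1,"translation":[0.05,-0.008,0],"dr":[0,0,0]},{"gripper":1,"translation":[0.05,-0.003,0],"dr":[0,0,0]},{"gripper":1,"translation":[0.001,0.007,0],"dr":[0,0,0]},{"gripper":1,"translation":[0,0,0],"dr":[0,0,0]},{"gripper":1,"translation":[0,0,0],"dr":[0,0,0]}]'

```text
clock: 7.8
eef_pos: [490.1, -49.9, 134.3]
tcp_rot: [3.142, 0.001, -0.157]
contact_force: [-0.6, -0.1, -0.6]
opening: 0.346
```

Call:
jog_arm --deltas '[{"gripper":1,"translation":[0.001,0.005,0],"dr":[0,0,0]},{"gripper":1,"translation":[0,0,0],"dr":[0,0,0]},{"gripper":1,"translation":[0,0,0],"dr":[0,0,0]}]'

```text
clock: 8.05
eef_pos: [490.3, -49.5, 134.5]
tcp_rot: [3.142, 0.0, -0.157]
contact_force: [0.3, -0.5, -0.4]
opening: 0.343
```

Call:
jog_arm --deltas '[{"gripper":1,"translation":[0.001,0.005,0],"dr":[0,0,0]},{"gripper":1,"translation":[0,0,0],"dr":[0,0,0]},{"gripper":1,"translation":[0,0,0],"dr":[0,0,0]}]'

```text
clock: 8.3
eef_pos: [490.4, -49.0, 134.5]
tcp_rot: [3.141, 0.0, -0.157]
contact_force: [-0.1, -0.3, -0.7]
opening: 0.349
```

Call:
jog_arm --deltas '[{"gripper":1,"translation":[0.001,0.005,0],"dr":[0,0,0]},{"gripper":1,"translation":[0,0,0],"dr":[0,0,0]},{"gripper":1,"translation":[0,0,0],"dr":[0,0,0]}]'

```text
clock: 8.55
eef_pos: [490.5, -48.8, 134.5]
tcp_rot: [3.141, 0.0, -0.156]
contact_force: [-1.5, -4.9, 1.2]
opening: 0.348
```

Call:
jog_arm --deltas '[{"gripper":1,"translation":[0.04,-0.01,0],"dr":[0,0,0]},{"gripper":1,"translation":[0.04,-0.006,0],"dr":[0,0,0]},{"gripper":1,"translation":[0.04,-0.006,0],"dr":[0,0,0]},{"gripper":1,"translation":[0,0,0],"dr":[0,0,0]},{"gripper":1,"translation":[0,0,0],"dr":[0,0,0]}]'

```text
clock: 8.97
eef_pos: [503.3, -50.9, 134.4]
tcp_rot: [3.141, -0.001, -0.157]
contact_force: [-0.3, -4.9, -4.0]
opening: 0.346
```

Call:
jog_arm --deltas '[{"gripper":1,"translation":[0.03,-0.009,0],"dr":[0,0,0]},{"gripper":1,"translation":[0.03,-0.005,0],"dr":[0,0,0]},{"gripper":1,"translation":[0,0,0],"dr":[0,0,0]},{"gripper":1,"translation":[0,0,0],"dr":[0,0,0]}]'

```text
clock: 9.3
eef_pos: [509.5, -52.1, 134.7]
tcp_rot: [-3.141, -0.001, -0.157]
contact_force: [0.8, -2.2, -0.9]
opening: 0.348
```

Call:
jog_arm --deltas '[{"gripper":1,"translation":[0.03,-0.007,0],"dr":[0,0,0]},{"gripper":1,"translation":[0,0,0],"dr":[0,0,0]},{"gripper":1,"translation":[0,0,0],"dr":[0,0,0]}]'

```text
clock: 9.55
eef_pos: [512.0, -52.6, 134.6]
tcp_rot: [-3.141, -0.0, -0.157]
contact_force: [0.2, -0.4, -0.5]
opening: 0.347
```

Call:
jog_arm --deltas '[{"gripper":1,"translation":[0.03,-0.005,0],"dr":[0,0,0]},{"gripper":1,"translation":[0,0,0],"dr":[0,0,0]},{"gripper":1,"translation":[0,0,0],"dr":[0,0,0]}]'

```text
clock: 9.8
eef_pos: [514.8, -53.3, 134.5]
tcp_rot: [-3.142, -0.0, -0.157]
contact_force: [0.1, 0.2, -0.2]
opening: 0.348
```

Call:
jog_arm --deltas '[{"gripper":1,"translation":[0.03,-0.005,0],"dr":[0,0,0]},{"gripper":1,"translation":[0,0,0],"dr":[0,0,0]},{"gripper":1,"translation":[0,0,0],"dr":[0,0,0]}]'

```text
clock: 10.05
eef_pos: [517.9, -53.7, 134.5]
tcp_rot: [-3.141, -0.0, -0.157]
contact_force: [0.3, 2.1, -1.0]
opening: 0.348
```

Call:
jog_arm --deltas '[{"gripper":1,"translation":[0.02,0,0],"dr":[0,0,0]},{"gripper":1,"translation":[0,0,0],"dr":[0,0,0]},{"gripper":1,"translation":[0,0,0],"dr":[0,0,0]}]'

```text
clock: 10.3
eef_pos: [519.8, -53.8, 134.5]
tcp_rot: [-3.142, -0.0, -0.157]
contact_force: [-0.3, 0.9, -1.2]
opening: 0.343
```

Call:
jog_arm --deltas '[{"gripper":1,"translation":[0.02,-0.002,0],"dr":[0,0,0]},{"gripper":1,"translation":[0,0,0],"dr":[0,0,0]},{"gripper":1,"translation":[0,0,0],"dr":[0,0,0]}]'

```text
clock: 10.55
eef_pos: [521.3, -54.0, 134.3]
tcp_rot: [3.141, 0.001, -0.157]
contact_force: [-0.2, 0.1, -0.9]
opening: 0.343
```

Call:
jog_arm --deltas '[{"gripper":1,"translation":[0.02,-0.003,0],"dr":[0,0,0]},{"gripper":1,"translation":[0,0,0],"dr":[0,0,0]},{"gripper":1,"translation":[0,0,0],"dr":[0,0,0]}]'

```text
clock: 10.8
eef_pos: [523.0, -54.3, 134.2]
tcp_rot: [3.141, 0.001, -0.157]
contact_force: [-3.2, 0.5, -1.4]
opening: 0.346
```

Call:
jog_arm --deltas '[{"gripper":1,"translation":[0.02,-0.002,0],"dr":[0,0,0]},{"gripper":1,"translation":[0,0,0],"dr":[0,0,0]},{"gripper":1,"translation":[0,0,0],"dr":[0,0,0]}]'

```text
clock: 11.05
eef_pos: [524.2, -54.5, 134.1]
tcp_rot: [3.141, 0.003, -0.157]
contact_force: [-6.8, -0.1, 2.6]
opening: 0.348
```

Call:
jog_arm --deltas '[{"gripper":1,"translation":[0.01,-0.002,0],"dr":[0,0,0]},{"gripper":1,"translation":[0,0,0],"dr":[0,0,0]},{"gripper":1,"translation":[0,0,0],"dr":[0,0,0]}]'

```text
clock: 11.3
eef_pos: [524.5, -54.5, 134.1]
tcp_rot: [3.141, 0.005, -0.157]
contact_force: [-10.5, 1.3, 6.0]
opening: 0.348
```

Call:
jog_arm --deltas '[{"gripper":1,"translation":[0,0,0.005],"dr":[0,0,0]},{"gripper":1,"translation":[0,0,0],"dr":[0,0,0]},{"gripper":1,"translation":[0,0,0],"dr":[0,0,0]}]'

```text
clock: 11.55
eef_pos: [524.8, -54.5, 134.4]
tcp_rot: [3.141, 0.004, -0.157]
contact_force: [-8.1, 0.7, 0.1]
opening: 0.349
```

Run:
```python
from rig import r
s=r.sense();print({k:np.round(v,3) for k,v in s.items()} if 0 else s["contact_force"],s["wrist_torque"],s["eef_pos"])
```

```text
[-8.06345884  0.71613197  0.05602591] [0.195138  1.4981004 0.0190347] [524.80137229 -54.54225093 134.36408274]
```

Call:
jog_arm --deltas '[{"gripper":1,"translation":[0.008,-0.001,0.001],"dr":[0,0,0]},{"gripper":1,"translation":[0,0,0],"dr":[0,0,0]},{"gripper":1,"translation":[0,0,0],"dr":[0,0,0]},{"gripper":1,"translation":[0,0,0],"dr":[0,0,0]}]'

```text
clock: 11.88
eef_pos: [525.5, -54.7, 134.4]
tcp_rot: [3.141, 0.004, -0.157]
contact_force: [-7.1, 0.4, -1.4]
opening: 0.344
```

Call:
jog_arm --deltas '[{"gripper":1,"translation":[0.008,-0.001,0],"dr":[0,0,0]},{"gripper":1,"translation":[0,0,0],"dr":[0,0,0]},{"gripper":1,"translation":[0,0,0],"dr":[0,0,0]},{"gripper":1,"translation":[0,0,0],"dr":[0,0,0]}]'

```text
clock: 12.22
eef_pos: [526.1, -54.7, 134.3]
tcp_rot: [3.141, 0.005, -0.157]
contact_force: [-8.3, 0.9, -0.5]
opening: 0.346
```

Call:
jog_arm --deltas '[{"gripper":-0.3,"translation":[0,0,0],"dr":[0,0,0]},{"gripper":-0.3,"translation":[0,0,0],"dr":[0,0,0]},{"gripper":-0.3,"translation":[0,0,0],"dr":[0,0,0]},{"gripper":-0.3,"translation":[0,0,0],"dr":[0,0,0]},{"gripper":-0.3,"translation":[0,0,0],"dr":[0,0,0]}]'

```text
clock: 12.63
eef_pos: [528.9, -55.0, 135.4]
tcp_rot: [-3.142, -0.001, -0.157]
contact_force: [-0.5, -0.4, -0.2]
opening: 0.653
```

Call:
jog_arm --deltas '[{"gripper":-0.3,"translation":[-0.02,0,0.1],"dr":[0,0,0]},{"gripper":-0.3,"translation":[0,0,0.2],"dr":[0,0,0]},{"gripper":-0.3,"translation":[0,0,0.3],"dr":[0,0,0]},{"gripper":-0.3,"translation":[0,0,0.3],"dr":[0,0,0]},{"gripper":-0.3,"translation":[0,0,0],"dr":[0,0,0]},{"gripper":-0.3,"translation":[0,0,0],"dr":[0,0,0]},{"gripper":-0.3,"translation":[0,0,0],"dr":[0,0,0]}]'

```text
clock: 13.22
eef_pos: [526.0, -54.9, 225.3]
tcp_rot: [-3.142, -0.0, -0.157]
contact_force: [-0.9, -0.1, -1.4]
opening: 0.65
```

Run:
```python
from h import *
snap('w5')
```

```text
[526.  -54.9 225.3] [-3.142 -0.    -0.157] 13.22 
 [[391.0, 0.0, 311.7], [0.0, 391.0, 237.1], [0.0, 0.0, 1.0]] [[0.988, -0.148, -0.05, 538.683], [-0.156, -0.935, -0.318, 27.437], [0.001, 0.322, -0.947, 343.332], [0.0, 0.0, 0.0, 1.0]]
```

View pics/w5.png

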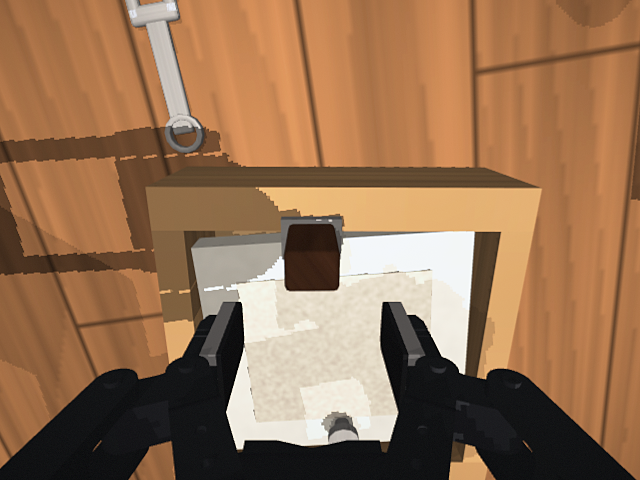

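Run:
```python
from h import *
c=pickle.load(open("pics/w5.pkl","rb"))
A=np.array([441.3,-40.2]);a=-.158;u=np.array([np.cos(a),np.sin(a)]);n=np.array([-u[1],u[0]])
M=A+33*u
for p,z in [((285,290),152),((339,290),152),((281,218),98),((342,217),98),((191,232),90),((500,232),90)]:
    q=ray("wrist",p,z,c)[:2]-M;print(p,(q@u).round(1),(q@n).round(1))
print(np.round((np.array([526.1,-54.7])-M)@u,1))
```

```text
(285, 290) 38.3 -13.2
(339, 290) 67.6 -13.1
(281, 218) 32.7 11.9
(342, 217) 72.5 12.6
(191, 232) -29.4 -0.4
(500, 232) 181.1 -0.1
53.0
```

```bash
python3 -c "
from rig import r
print(r.sign_off())"
```

```text
the job is handed in; nothing more can be done
None
```

I moved the gap gauge from the tool block into the wide end of the cabinet gap and slid it along until it was nipped. I then let go and handed the job in, at about 13 s on the robot's clock. The hand-in gives no verdict.

- **Insertion:** the blade went fully down about 6 mm behind the mouth point. The shoulder seated on the frame at about 5 N.
- **Nip:** I slid it until the last reading showed about 8.3 N of drag, with almost no vertical or sideways load.
- **After release:** the wrist picture shows the gauge standing alone at x ≈ 53 mm past the mouth. Handle and shoulder line up to about 0.01 rad, and the arm is about 90 mm above it, touching nothing. The gauge sits where I released it.
- **Bystanders:** the wrench and knob look untouched in that picture. I touched none of the other items on the way, but took no fresh picture of them.

**Not confirmed:**
- **Door push:** it could not be read directly. From where contact began I estimate 0.35 to 0.6 mm, against the required 0.25 to 0.8 mm. The start of contact is unsure by about 3 mm along the gap.
- **Sideways position:** the last picture puts the gauge at y ≈ −1.2 to −1.8 mm, where half the blade's thickness implies about −3.5 mm. The difference is within the camera's 2 mm calibration error, and both values are inside the limits.

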